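# Close the veneer press on the blank with its removable crank

### The arm

A 7-joint arm with a two-finger parallel gripper is mounted at the origin on a cart in front of the work surface, level with it; the furniture and walls round the work are solid. World frame = base frame: x ahead of the robot, y to its left, z up, the work surface at z = 0. Lengths are in mm, angles in rad, forces in N, time in s.
With the tool pointing down it reaches from about 425 to 875 mm from the base axis. Payload 8.4 kg.
Tool frame: the origin (TCP) lies between the finger pads; the fingertips stand tips_ahead ahead of it and the grasp point (between the pads) lies 5 mm behind it (tips_ahead is the distance from the TCP to the fingertips, in mm); z points along the fingers, y is the line along which they close (so a half turn about z gives the same grasp; the last joint's range is limited). The gripper opens to 87 mm and grips with 3 to 60 N. Pads are 19 mm wide; open, the fingers measure 117 mm over their backs; the gripper's body (75 mm by 190 mm) begins 51 mm behind the grasp point.
Start: joints at [-1.213, 0.333, 0.04, 1.465, -0.013, 1.343, -0.059], TCP at [286.697, 583.325, 213.546] pointing down, gripper open.
Joint ranges: [-2.58, 2.58], [-0.38, 2.09], [-1.3, 1.39], [0.25, 2.4], [-1.5, 4.64], [0.08, 2.09], [-2.65, 2.65]. Speed limits (rad/s): [2.22, 2.22, 2.79, 2.79, 3.14, 3.14, 3.14].

### API

Orientations are given as a rotation vector (axis times angle).
In Python, from workcell import observe, capture, get_calibration, finish_job, tips_ahead gives the robot as it stands. The module is installed in compiled form; this text tells all that it offers.
- The arm moves only by the tool jog_arm, never from a script. Its argument "steps" is a list of rows, each a list of 2 entries, a list of its own where there are three numbers: the shift along the tool's x, y, z in m, then the turn, a rotation vector about the tool's x, y, z in degrees. In form: [[[x, y, z], [wx, wy, wz]], ...]. A call has 1 to 10 rows; each row shifts and turns the commanded pose from where the row before left it, along the tool's axes as they then stand; what a row does not reach is not made up. A row lasts 1/12 s, in which the tool goes at most 41.7 mm and 7.16 degrees, less where a joint would pass 70% of its speed; a pose out of reach is approached as far as the arm can. A call is refused whole if a number of a shift passes 0.0417 or a number of a turn 7.16, either way. A call with a gripper value outside its range is refused whole. "claw" is the closure in counts, from 0 (fully open) to 255 (shut), set as the call begins (left out, the last holds). The fingers move at their own pace and stop on an object; "newtons" is the grip in N (left out, the last holds). Time passes only in rows, so rows that do not move let the fingers close. It gives the time, the measured TCP pose, the force, the opening and the grip force at its end, in the units of the state.
- observe(): the state, without advancing time (a new reading comes with each control period).
- capture(name): name is "scene" or "top" or "wrist"; returns the picture (420x560x3 uint8, red, green, blue); there is no depth.
- get_calibration(name): a dict with "camera_matrix" (3x3 intrinsics, pixels), "world_to_cam" (4x4, takes a point from world to camera coordinates). Camera axes: x right, y up, looking along -z (the intrinsics and any distortion apply to the point x, -y, -z); pixel columns grow to the right and rows downward; lengths in mm; the calibration is good to about 2 mm. A picture is of the moment at which its call begins: read the wrist's pose just before it. get_calibration takes no time and is no camera call; for the wrist camera it gives the pose at the moment of the call.
- finish_job(): hands the job in; it is judged then, once.
The state is a dict: "t": time; "q": joint angles; "dq": joint speeds; "joint_efforts": joint torques, N m; "position": TCP position; "ee_rot": TCP orientation; "contact_force": force on the tool from outside, world axes, zero at the start; "moment": the same for the moment, N m; "grip_width": finger opening in mm; "grasp_force": force on a finger pad.
Only numpy, scipy, OpenCV 4.12 (cv2) and the standard library are available. Lean on these libraries where they do the work, as an engineer would, in place of code of your own. Each camera call takes 0.05 s, during which the arm holds its last target. There are 200 camera calls.

### The job

A plywood blank lies ready in the little veneer press. Fit the loose crank fully home on the square end of the press screw, then wind it clockwise (seen from above) until the platen has come down and holds the blank firmly, without forcing the screw. Leave the crank seated on the screw and let go; do not disturb the jar, the tape measure or the beech offcut on the bench.

Things in the scene. Friction and masses are not known exactly. Their poses are not given: they have to be found in the camera images.
- press: fixed grey screw press, 140 x 200 mm, 131 mm high; a 20 mm high base with a steel bed, two round posts 84 mm either side of the middle (along its y axis), a cross-beam 46 mm wide, 88 to 116 mm above the bench, 120 mm at the brass nut. Origin: middle of the underside of the base, on the screw's axis; z up
- platen: grey pressing plate 90 x 124 x 14 mm under the cross-beam, moving only up and down, 12 to 15 mm above the blank at the start. Origin: middle of its underside. It carries the upright steel screw (right-hand thread: clockwise from above lowers platen and screw together, 6 mm a turn). Friction holds the screw where it is left
- screw_seat (a point): on the screw's axis, the top of its round shoulder (36 mm across), on which the fitted crank rests, 95 mm above the platen's underside; sinks with the platen but does not turn. Above it stands the screw's square end, 18 x 18 mm, 26 mm high, its top 5 mm tapering to 14 x 14 mm. The angle of the square differs every time and is not reported
- blank: plywood offcut 66 x 130 x 18 mm lying flat on the press's bed under the platen. Origin: middle of its underside
- crank: loose dark steel crank, 0.4 kg, standing on its hub with the grip up. Hub: a block 36 x 36 mm, 54 mm high, sides along the crank's x and y. A flat arm 18 mm wide, 32 to 42 mm above the hub's underside, runs along +x to the grip. Origin: middle of the hub's underside. Its socket: square, 19.6 x 19.6 mm, sides parallel to the hub's, 28 mm deep, open below
- crank_grip (a point): middle of the black upright round knob, 25 mm thick, 50 mm high (44 to 94 mm above the hub's underside, this point at 69), that spins freely at the end of the arm, 65 mm from the hub's axis. Winding takes about 3 N here while the platen is free; on the blank the load rises steeply: 4.5 to 6.5 N is firm, 9 N forces the screw
- jar: bystander: glass jar of screws, 70 mm across, 88 mm high, origin in the middle of its underside
- tape: bystander: pocket tape measure 68 x 94 x 49 mm, origin in the middle of its underside
- beech: bystander: beech offcut 44 x 178 x 22 mm, origin in the middle of its underside
Things that resemble listed ones, but are neither listed nor needed, are in the scene too. What is shaped like the crank but red is not meant.

How it is judged:
By the outcome, as a careful person would: the job done as asked, in the order asked, and still so for the second after the job is handed in, with the robot touching nothing.
It also fails if it takes over 72 s, if anything falls off the work surface, if the arm or the gripper's body presses on something with over 40 N, if the wrist force passes 120 N, or if a joint passes its speed limit or range.

## Working session

There is one attempt and no reset: what is moved stays moved. The work goes in short steps, Python scripts to look and compute and a tool call to move; the robot and the scene stay as the last step left them, time stands still between calls to the robot, and variables do not carry over. Pictures are saved under pics/ and viewed, at most 10 in all, crops included, and the job is handed in when it is done.

Besides the shell and the picture viewer there is one more tool, called after "Call:" as name(argument=value, ...), one argument or row to a line, values as JSON. jog_arm: Moves the arm, as the interface text tells. Its arguments: {"type":"object","properties":{"steps":{"type":"array"},"claw":{"type":"number"},"newtons":{"type":"number"}},"required":["steps"]}

```bash
mkdir -p pics
python3 - <<'E'
from workcell import *
import cv2,numpy as np
np.set_printoptions(precision=4,suppress=True)
s=observe();print(s,tips_ahead)
a=[cv2.cvtColor(capture(n),cv2.COLOR_RGB2BGR) for n in("scene","top","wrist")]
for n,i in zip("stw",a): cv2.imwrite(f"pics/{n}0.png",i)
for n in("scene","top","wrist"): print(n,get_calibration(n))
E
```

```text
{'t': 0.0, 'q': array([-1.2132,  0.3339,  0.0399,  1.4663, -0.0134,  1.3433, -0.0585]), 'dq': array([-0.0001, -0.0014, -0.0002,  0.0002,  0.0008, -0.0003, -0.    ]), 'joint_efforts': array([  0.0014, -65.6343,   1.3364, -40.3804,  -0.0595,   0.0448,
         0.0001]), 'position': array([286.5261, 582.883 , 212.6508]), 'ee_rot': array([-0.7113, -3.0598,  0.0025]), 'contact_force': array([ 0.7562, -0.2456,  0.3713]), 'moment': array([ 0.0079,  0.0087, -0.0252]), 'grasp_force': 0.0, 'grip_width': 86.82001219417113} 14.0
scene {'camera_matrix': array([[479.9876,   0.    , 281.7741],
       [  0.    , 479.9876, 206.7636],
       [  0.    ,   0.    ,   1.    ]]), 'world_to_cam': array([[   0.5958,   -0.8031,    0.0061, -502.0148],
       [   0.3897,    0.2957,    0.8722, -267.6467],
       [  -0.7023,   -0.5172,    0.4892, -978.6655],
       [   0.    ,    0.    ,    0.    ,    1.    ]])}
top {'camera_matrix': array([[536.4623,   0.    , 277.9034],
       [  0.    , 536.4623, 207.7554],
       [  0.    ,   0.    ,   1.    ]]), 'world_to_cam': array([[   -0.0276,    -0.9994,     0.0199,  -211.9894],
       [    0.9967,    -0.026 ,     0.0763,  -538.2553],
       [   -0.0757,     0.0219,     0.9969, -1334.4677],
       [    0.    ,     0.    ,     0.    ,     1.    ]])}
wrist {'camera_matrix': array([[358.2189,   0.    , 272.9619],
       [  0.    , 358.2189, 206.6148],
       [  0.    ,   0.    ,   1.    ]]), 'world_to_cam': array([[   0.4421,    0.897 ,   -0.0012, -649.747 ],
       [  -0.8575,    0.4222,   -0.2939,   34.7304],
       [  -0.2631,    0.1309,    0.9559, -390.9542],
       [   0.    ,    0.    ,    0.    ,    1.    ]])}
```

View pics/t0.png

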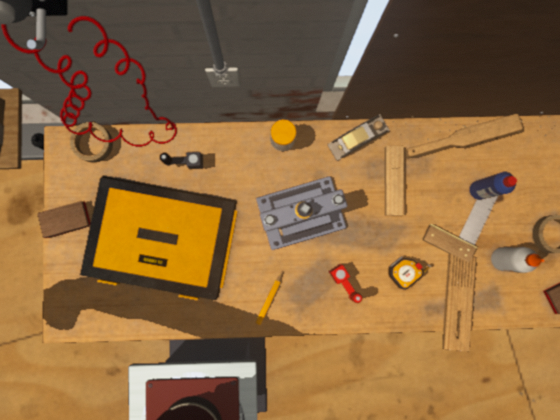

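View pics/s0.png

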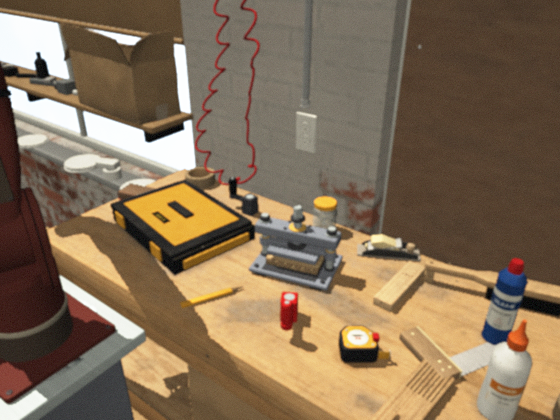

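The top view shows the black crank with its hub at about (194,160) and its grip at (165,159). The press screw is at about (305,208), the jar at (284,133), the tape at (407,272) and the beech offcut at (395,180). The red decoy is at (345,285).

```bash
cat > h.py <<'E'
import cv2,numpy as np
from workcell import *
np.set_printoptions(precision=3,suppress=True)
def pose(n):
    c=get_calibration(n);return c["camera_matrix"],np.array(c["world_to_cam"])
def ray(K,T,px,z):
    u,v=px;d=np.array([(u-K[0,2])/K[0,0],-(v-K[1,2])/K[1,1],-1.])
    R=T[:3,:3];C=-R.T@T[:3,3];w=R.T@d
    return C+w*(z-C[2])/w[2]
def proj(K,T,P):
    p=T[:3,:3]@np.asarray(P,float)+T[:3,3];p=p*[1,-1,-1];q=K@p;return q[:2]/q[2]
E
python3 - <<'E'
from h import *
from scipy.spatial.transform import Rotation as Ro
K,T=pose("top")
for n,p,z in[("hub",(194,158.5),54),("grip",(166,158.5),94),("screw",(305,207),172),("jar",(284,131),88),("postA",(271,219),116),("postB",(338,200),116)]: print(n,ray(K,T,p,z))
s=observe();R=Ro.from_rotvec(s["ee_rot"]).as_matrix();print(R)
K,T=pose("wrist");C=-T[:3,:3].T@T[:3,3];print("cam in tool",R.T@(C-s["position"]), R.T@T[:3,:3].T)
a=cv2.imread("pics/t0.png");w=cv2.imread("pics/w0.png")
z1=cv2.resize(a[130:190,145:225],None,fx=5,fy=5,interpolation=2);z2=cv2.resize(a[170:250,255:350],None,fx=4,fy=3.75,interpolation=2)
o=np.zeros((600,800,3),np.uint8);o[:300,:400]=z1;o[:300,400:780]=z2;o[300:,:400]=cv2.resize(w,(400,300));cv2.imwrite("pics/c1.png",o)
E
```

```text
hub [657.929 -20.932  54.   ]
grip [652.645  40.827  94.   ]
screw [ 521.144 -284.166  172.   ]
jar [ 714.383 -244.942   88.   ]
postA [ 499.204 -207.35   116.   ]
postB [ 539.951 -366.815  116.   ]
[[-0.897  0.441 -0.   ]
 [ 0.441  0.897 -0.001]
 [-0.    -0.001 -1.   ]]
cam in tool [  80.983    0.454 -170.278] [[-0.001  0.956  0.294]
 [ 1.     0.001  0.   ]
 [-0.     0.294 -0.956]]
```

View pics/c1.png

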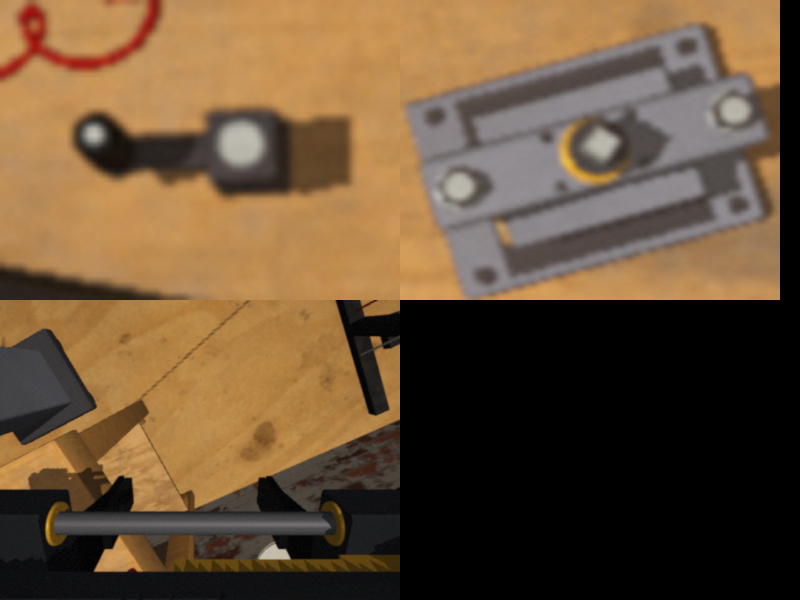

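The zooms show the hub top centred near (193,158.6), the knob top at (164,156.6) and the screw's square at (305.5,208.7), turned about 45°. Next I'll move over the crank to look closer.

Call:
jog_arm(
  steps=[
    [[-0.031,-0.0207,-0.003],[0,0,0]],
    [[-0.031,-0.0207,-0.003],[0,0,0]],
    [[-0.031,-0.0207,-0.003],[0,0,0]],
    [[-0.031,-0.0207,-0.003],[0,0,0]],
    [[-0.031,-0.0207,-0.003],[0,0,0]],
    [[-0.031,-0.0207,-0.003],[0,0,0]],
    [[-0.031,-0.0207,-0.003],[0,0,0]],
    [[-0.031,-0.0207,-0.003],[0,0,0]],
    [[-0.031,-0.0207,-0.003],[0,0,0]],
    [[-0.031,-0.0207,-0.003],[0,0,0]],
  ],
  claw=0,
)

```text
t: 0.98
position: [474.1, 259.0, 243.6]
ee_rot: [-0.711, -3.06, -0.0]
contact_force: [0.0, 0.6, 0.2]
grip_width: 86.7
grasp_force: 0.0
```

Run:
```python
from h import *
K,T=pose("top")
for p in[(200,112),(200,118),(200,124),(60,124)]: print(p,ray(K,T,p,0))
K,T=pose("scene")
for p in[(205,172),(245,185),(300,205),(380,237)]: print(p,ray(K,T,p,0))
a=cv2.imread("pics/t0.png");print(a[100:132:2,200], a[100:132:2,240])
```

```text
(200, 112) [788.987 -31.225   0.   ]
(200, 118) [773.14  -30.962   0.   ]
(200, 124) [757.32 -30.7    0.  ]
(60, 124) [765.584 329.714   0.   ]
(205, 172) [780.095 287.197   0.   ]
(245, 185) [787.578 110.737   0.   ]
(300, 205) [ 785.566 -111.955    0.   ]
(380, 237) [ 769.614 -389.873    0.   ]
[[ 61  70  76]
 [ 61  70  75]
 [ 61  69  76]
 [ 63  70  77]
 [ 60  69  77]
 [ 60  70  79]
 [ 62  70  78]
 [ 64  72  82]
 [ 62  72  79]
 [ 61  71  78]
 [ 63  72  80]
 [ 65  87 108]
 [ 78 148 205]
 [ 84 152 208]
 [ 81 146 201]
 [ 82 147 201]] [[ 59  68  76]
 [ 62  71  79]
 [ 61  70  77]
 [ 60  70  78]
 [ 59  70  78]
 [ 63  72  81]
 [ 47  57  68]
 [ 51  61  73]
 [ 60  71  81]
 [ 45  54  68]
 [ 55  67  77]
 [ 69 121 168]
 [ 80 148 203]
 [ 81 142 197]
 [ 79 141 194]
 [ 82 143 195]]
```

Call:
jog_arm(
  steps=[
    [[-0.031,-0.0207,-0.001],[0,0,0]],
    [[-0.031,-0.0207,-0.001],[0,0,0]],
    [[-0.031,-0.0207,-0.001],[0,0,0]],
    [[-0.031,-0.0207,-0.001],[0,0,0]],
    [[-0.031,-0.0207,-0.001],[0,0,0]],
    [[-0.031,-0.0207,-0.001],[0,0,0]],
    [[-0.031,-0.0207,-0.001],[0,0,0]],
    [[-0.031,-0.0207,-0.001],[0,0,0]],
    [[-0.031,-0.0207,-0.001],[0,0,0]],
    [[-0.031,-0.0207,0],[0,0,0]],
  ],
)

```text
t: 1.82
position: [661.2, -63.2, 252.6]
ee_rot: [0.71, 3.06, 0.0]
contact_force: [0.2, 0.1, 1.0]
grip_width: 86.8
grasp_force: 0.0
```

Call:
jog_arm(
  steps=[
    [[0,0,0],[0,0,6.4]],
    [[0,0,0],[0,0,6.4]],
    [[0,0,0],[0,0,6.4]],
    [[0,0,0],[0,0,6.4]],
    [[0,0,0],[0,0,6.4]],
    [[0,0,0],[0,0,6.4]],
    [[0,0,0],[0,0,6.4]],
    [[0,0,0],[0,0,6.4]],
    [[0,0,0],[0,0,6.4]],
    [[0,0,0],[0,0,6.2]],
  ],
)

```text
t: 2.65
position: [660.3, -61.6, 252.2]
ee_rot: [-2.227, -2.216, 0.001]
contact_force: [0.5, 0.2, -0.2]
grip_width: 87.4
grasp_force: 0.0
```

Run:
```python
from h import *
K,T=pose("wrist");s=observe();a=cv2.cvtColor(capture("wrist"),cv2.COLOR_RGB2BGR);cv2.imwrite("pics/w1.png",a)
print(s["position"],s["ee_rot"],s["dq"]);np.savez("w1.npz",K=K,T=T)
print(proj(K,T,(658,-21,54)),proj(K,T,(655,41,94)))
```

```text
[660.333 -61.578 252.233] [-2.227 -2.216  0.001] [-0.157  0.05   0.24   0.008 -0.105  0.015 -1.205]
[270.368 138.568] [265.964  70.791]
```

View pics/w1.png

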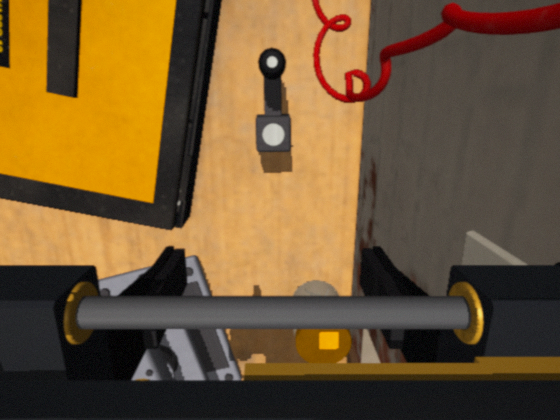

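The wrist view shows the crank clear: hub top at about (273,133), knob top at (272,63), with the hose loop at (350,95). Next I'll refine the crank's pose and locate the hose.

Run:
```python
from h import *
d=np.load("w1.npz");K,T=d["K"],d["T"];a=cv2.imread("pics/w1.png")
hsv=cv2.cvtColor(a,cv2.COLOR_BGR2HSV)
m=((hsv[...,1]<60)&(hsv[...,2]>130)).astype(np.uint8)
n,l,st,c=cv2.connectedComponentsWithStats(m[40:160,240:310])
for i in range(1,n):
    if st[i,4]>20: print(st[i],c[i]+[240,40])
C=c[1:]+[240,40]
print("hub",ray(K,T,max(C,key=lambda q:q[1]),54),"knob",ray(K,T,min(C,key=lambda q:q[1]),94))
dk=(hsv[...,2]<75).astype(np.uint8)[40:160,240:310]
for y in range(85,155,4): 
    x=np.flatnonzero(dk[y-40]); print(y,x.min()+240 if len(x) else None,x.max()+240 if len(x) else None)
# hose triangulate
def tri(p1,K1,T1,p2,K2,T2):
    P1=K1@np.diag([1,-1,-1])@T1[:3];P2=K2@np.diag([1,-1,-1])@T2[:3]
    X=cv2.triangulatePoints(P1,P2,np.float64(p1).reshape(2,1),np.float64(p2).reshape(2,1));return X[:3,0]/X[3,0]
K2,T2=pose("top")
print("hose",tri((350,100),K,T,(175,127),K2,T2))
o=cv2.resize(cv2.imread("pics/t0.png")[110:180,130:230],None,fx=4,fy=4)
```

```text
[27 16 11 12 95] [271.632  61.442]
[ 22  83  23  23 398] [272.812 134.153]
hub [660.513 -16.594  54.   ] knob [659.923  48.444  94.   ]
85 265 281
89 265 281
93 265 281
97 265 281
101 266 281
105 266 281
109 267 281
113 267 282
117 258 288
121 265 289
125 257 289
129 257 289
133 287 289
137 258 289
141 259 289
145 258 290
149 258 289
153 None None
hose [726.549  16.579 104.173]
```

Run:
```python
from h import *
d=np.load("w1.npz");Kw,Tw=d["K"],d["T"];K2,T2=pose("top");K3,T3=pose("scene")
for P in[(726.5,16.6,104),(740,27,50),(748,33,10)]: print(P,proj(Kw,Tw,P),proj(K2,T2,P),proj(K3,T3,P))
o=np.zeros((600,800,3),np.uint8)
o[:300,:400]=cv2.resize(cv2.imread("pics/s0.png")[130:220,180:300],(400,300),interpolation=2)
o[:300,400:]=cv2.resize(cv2.imread("pics/t0.png")[100:175,110:210],(400,300),interpolation=2)
o[300:,:400]=cv2.resize(cv2.imread("pics/w1.png")[0:150,240:440],(400,300),interpolation=2)
cv2.imwrite("pics/c2.png",o)
```

```text
(726.5, 16.6, 104) [349.978  99.989] [175.002 127.049] [254.601 169.896]
(740, 27, 50) [353.009  88.439] [174.457 126.709] [255.149 183.423]
(748, 33, 10) [352.836  83.404] [174.755 127.225] [255.552 193.354]
```

View pics/c2.png

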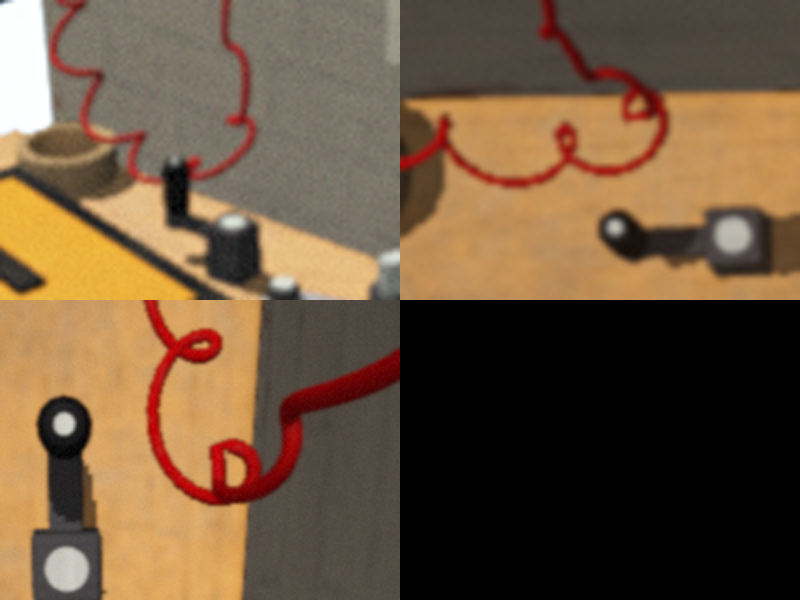

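The hose is real, with its near point at about (726,16,104), clear of a hub grasp offset 8 mm away from the knob. Now descending over the hub.

Call:
jog_arm(
  steps=[
    [[0.018,0,0],[0,0,0]],
    [[0.018,0,0],[0,0,0]],
    [[0,0,0.025],[0,0,0]],
    [[0,0,0.035],[0,0,0]],
    [[0,0,0.035],[0,0,0]],
    [[0,0,0.025],[0,0,0]],
    [[0,0,0.01],[0,0,0]],
    [[0,0,0],[0,0,0]],
    [[0,0,0],[0,0,0]],
  ],
  claw=85,
  newtons=60,
)

```text
t: 3.45
position: [660.8, -25.9, 123.4]
ee_rot: [2.22, 2.223, 0.0]
contact_force: [0.9, 0.5, 1.6]
grip_width: 58.2
grasp_force: 0.0
```

Call:
jog_arm(
  steps=[
    [[0.001,0,0.02],[0,0,0]],
    [[0,0,0.02],[0,0,0]],
    [[0,0,0.018],[0,0,0]],
    [[0,0,0.012],[0,0,0]],
    [[0,0,0.006],[0,0,0]],
    [[0,0,0],[0,0,0]],
    [[0,0,0],[0,0,0]],
  ],
)

```text
t: 4.03
position: [661.3, -24.9, 47.8]
ee_rot: [2.22, 2.221, 0.002]
contact_force: [-0.1, -0.2, 0.3]
grip_width: 58.1
grasp_force: 0.0
```

Call:
jog_arm(
  steps=[
    [[0,0,0],[0,0,0]],
    [[0,0,0],[0,0,0]],
    [[0,0,0],[0,0,0]],
    [[0,0,0],[0,0,0]],
    [[0,0,0],[0,0,0]],
    [[0,0,0],[0,0,0]],
    [[0,0,0],[0,0,0]],
    [[0,0,0],[0,0,0]],
  ],
  claw=255,
)

```text
t: 4.7
position: [660.5, -24.7, 46.5]
ee_rot: [-2.221, -2.222, 0.0]
contact_force: [0.2, 0.9, 0.2]
grip_width: 12.3
grasp_force: 0.0
```

Run:
```python
from h import *
s=observe();print(s)
o=np.zeros((420,800,3),np.uint8)
a=cv2.cvtColor(capture("wrist"),cv2.COLOR_RGB2BGR);b=cv2.cvtColor(capture("top"),cv2.COLOR_RGB2BGR);cv2.imwrite("pics/w2.png",a);cv2.imwrite("pics/t2.png",b)
o[:300,:400]=cv2.resize(a,(400,300));o[:300,400:]=cv2.resize(b[100:220,120:280],(400,300));cv2.imwrite("pics/c3.png",o)
```

```text
{'t': 4.7, 'q': array([-0.496,  0.552,  0.631,  1.639, -0.36 ,  1.069,  0.24 ]), 'dq': array([-0.001,  0.002, -0.001,  0.001, -0.   ,  0.001, -0.001]), 'joint_efforts': array([ -0.003, -66.386,  13.84 , -34.033,  -0.042,   0.058,  -0.   ]), 'position': array([660.453, -24.7  ,  46.532]), 'ee_rot': array([-2.221, -2.222,  0.   ]), 'contact_force': array([0.209, 0.9  , 0.198]), 'moment': array([-0.077, -0.004, -0.01 ]), 'grasp_force': 0.0, 'grip_width': 12.326897090363538}
```

View pics/c3.png

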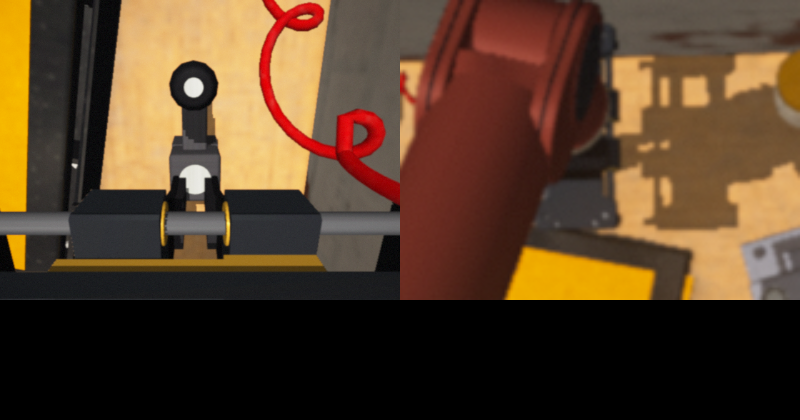

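The wrist view shows the fingers closed behind the hub, with the knob at about (270,122) in full pixels, so the crank is farther along +y than I measured. I'll measure it again.

Run:
```python
from h import *
from scipy.spatial.transform import Rotation as Ro
a=cv2.imread("pics/w2.png");hsv=cv2.cvtColor(a,cv2.COLOR_BGR2HSV)
m=((hsv[...,1]<60)&(hsv[...,2]>150)).astype(np.uint8)
n,l,st,c=cv2.connectedComponentsWithStats(m)
K,T=pose("wrist");s=observe()
for i in range(1,n):
    if st[i,4]>80: print(st[i],c[i],ray(K,T,c[i],94),ray(K,T,c[i],54))
R=Ro.from_rotvec(s["ee_rot"]).as_matrix();C=-T[:3,:3].T@T[:3,3];print("cam in tool",R.T@(C-s["position"]),R.T@T[:3,:3].T)
d=np.load("w1.npz");print(T,d["T"])
g=cv2.cvtColor(a,cv2.COLOR_BGR2GRAY);print(g[180:262:3,255])
```

```text
[258 109  27  27 592] [270.743 122.003] [659.767  48.452  94.   ] [659.547  45.817  54.   ]
[ 251  231   44   41 1161] [273.019 249.256] [660.5     2.259  94.   ] [660.52  -15.423  54.   ]
cam in tool [  81.229    0.017 -170.295] [[-0.001  0.956  0.293]
 [ 1.     0.001 -0.   ]
 [-0.001  0.293 -0.956]]
[[   1.      -0.001    0.001 -660.534]
 [   0.001    0.956   -0.293    9.027]
 [  -0.       0.293    0.956 -223.597]
 [   0.       0.       0.       1.   ]] [[   1.      -0.006    0.    -660.758]
 [   0.006    0.956   -0.293  101.251]
 [   0.002    0.293    0.956 -410.822]
 [   0.       0.       0.       1.   ]]
[110 117 117 108  63  63  61  66  61  58  52  58  72  88  91  89  87  87
  85 112 214 226 227  74  28  27  28  23]
```

Run:
```python
from h import *
K,T=pose("wrist")
for dy in(-9.5,0,9.5):
  for z in(32.5,46.5,51.5,80): print(dy,z,proj(K,T,(660.5+6.2,-24.7+dy,z)),proj(K,T,(660.5-6.2,-24.7+dy,z)))
print("hub top corners",[proj(K,T,(660.5+i*18,-16.6+j*18,54)) for i in(-1,1) for j in(-1,1)])
a=cv2.imread("pics/w2.png");cv2.imwrite("pics/c4.png",cv2.resize(a[170:380,200:350],(570,600*210*570//(150*798)),interpolation=2)[:600])
print(cv2.imread("pics/c4.png").shape, observe()["grip_width"])
```

```text
-9.5 32.5 [283.926 264.331] [262.024 264.35 ]
-9.5 46.5 [284.716 276.176] [261.267 276.196]
-9.5 51.5 [285.026 280.823] [260.97  280.843]
-9.5 80 [287.153 312.695] [258.933 312.721]
0 32.5 [284.068 248.871] [261.861 248.89 ]
0 46.5 [284.88  259.784] [261.081 259.804]
0 51.5 [285.199 264.071] [260.774 264.092]
0 80 [287.395 293.566] [258.666 293.592]
9.5 32.5 [284.214 232.974] [261.693 232.992]
9.5 46.5 [285.049 242.895] [260.889 242.915]
9.5 51.5 [285.377 246.798] [260.573 246.818]
9.5 80 [287.645 273.735] [258.389 273.76 ]
hub top corners [array([237.646, 283.98 ]), array([235.427, 216.979]), array([308.356, 283.919]), array([310.484, 216.919])]
(600, 570, 3) 5.495197622737386
```

View pics/c4.png

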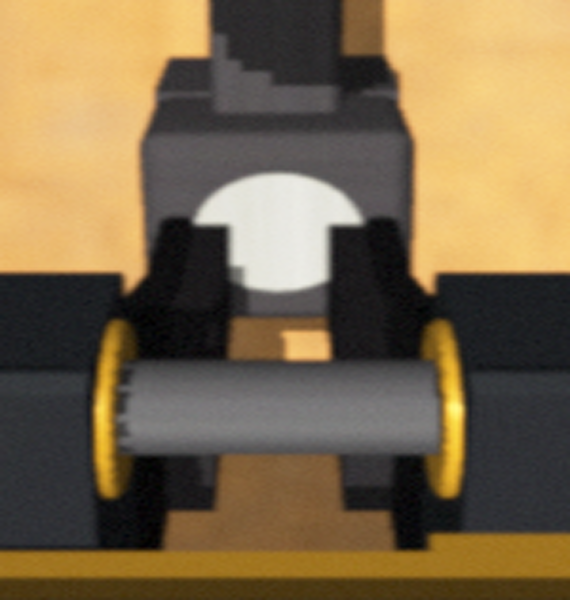

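The crop shows the fingertips above the hub top: the finger ends lie at row 249 over the silver disc, so the tips sit at about z 55. They don't reach as far as stated, so I must go lower. First I'll check the toolbox height.

Run:
```python
from h import *
d=np.load("w1.npz");K,T=d["K"],d["T"];K2,T2=pose("top");K3,T3=pose("scene")
f=np.diag([1,-1,-1])
for p,q in[((184,220),(236,198)),((186,205),(236,198))]:
    X=cv2.triangulatePoints(K@f@T[:3],K2@f@T2[:3],np.float64(p).reshape(2,1),np.float64(q).reshape(2,1));P=X[:3,0]/X[3,0]
    print(P,proj(K,T,P),proj(K2,T2,P),proj(K3,T3,P))
import workcell;print(workcell.tips_ahead)
```

```text
[ 558.363 -120.199   26.018] [186.298 221.976] [235.589 198.479] [254.858 230.056]
[ 559.111 -116.218   -4.351] [192.264 210.854] [234.729 199.331] [254.142 238.89 ]
14.0
```

Call:
jog_arm(
  steps=[
    [[0,0,-0.01],[0,0,0]],
    [[0,0,0],[0,0,0]],
    [[0,0,0],[0,0,0]],
    [[0,0,0],[0,0,0]],
    [[0,0,0],[0,0,0]],
    [[0,0,0],[0,0,0]],
    [[0,0,0],[0,0,0]],
    [[0,0,0],[0,0,0]],
  ],
  claw=75,
)

```text
t: 5.47
position: [660.4, -24.7, 56.4]
ee_rot: [-2.221, -2.222, 0.0]
contact_force: [0.2, -0.3, -0.5]
grip_width: 50.7
grasp_force: 0.0
```

Call:
jog_arm(
  steps=[
    [[0,0,0],[0,0,0]],
    [[0,0,0],[0,0,0]],
    [[0,0,0.005],[0,0,0]],
    [[0,0,0.005],[0,0,0]],
    [[0,0,0.005],[0,0,0]],
    [[0,0,0.005],[0,0,0]],
    [[0,0,0.005],[0,0,0]],
    [[0,0,0.005],[0,0,0]],
    [[0,0,0],[0,0,0]],
  ],
)

```text
t: 6.22
position: [659.7, -24.6, 25.1]
ee_rot: [-2.22, -2.221, 0.002]
contact_force: [-0.9, -0.3, -0.3]
grip_width: 61.5
grasp_force: 0.0
```

Call:
jog_arm(
  steps=[
    [[0,0,0],[0,0,0]],
    [[0,0,0],[0,0,0]],
    [[0,0,0],[0,0,0]],
    [[0,0,0],[0,0,0]],
    [[0,0,0],[0,0,0]],
    [[0,0,0],[0,0,0]],
    [[0,0,0],[0,0,0]],
  ],
  claw=255,
)

```text
t: 6.8
position: [660.6, -24.7, 26.8]
ee_rot: [2.221, 2.222, 0.0]
contact_force: [-0.6, 0.7, 2.6]
grip_width: 35.0
grasp_force: 60.0
```

The hub is gripped at 35 mm with 60 N. Lifting, then moving to where the wrist camera sees the screw's square.

Call:
jog_arm(
  steps=[
    [[0,0,-0.005],[0,0,0]],
    [[0,0,-0.015],[0,0,0]],
    [[-0.003,0,-0.025],[0,0,0]],
    [[-0.008,0,-0.025],[0,0,0]],
    [[-0.01,-0.002,-0.025],[0,0,0]],
    [[-0.015,-0.004,-0.025],[0,0,0]],
    [[-0.02,-0.005,-0.025],[0,0,0]],
    [[-0.025,-0.005,-0.025],[0,0,0]],
    [[-0.028,-0.005,-0.025],[0,0,0]],
    [[-0.03,-0.005,-0.02],[0,0,0]],
  ],
)

```text
t: 7.63
position: [634.2, -164.4, 244.6]
ee_rot: [2.219, 2.222, 0.002]
contact_force: [1.8, -0.9, -4.8]
grip_width: 35.5
grasp_force: 60.0
```

Call:
jog_arm(
  steps=[
    [[-0.03,-0.005,0],[0,0,0]],
    [[-0.03,-0.005,0],[0,0,0]],
    [[-0.03,-0.005,0],[0,0,0]],
    [[-0.025,-0.005,0],[0,0,0]],
    [[-0.02,-0.003,0],[0,0,0]],
    [[-0.013,-0.002,0],[0,0,0]],
    [[0,0,0],[0,0,0]],
    [[0,0,0],[0,0,0]],
    [[0,0,0],[0,0,0]],
  ],
)

```text
t: 8.38
position: [610.2, -310.2, 241.7]
ee_rot: [-2.219, -2.223, -0.001]
contact_force: [0.1, 0.5, -5.3]
grip_width: 35.7
grasp_force: 60.0
```

Run:
```python
from h import *
K,T=pose("wrist");s=observe();a=cv2.cvtColor(capture("wrist"),cv2.COLOR_RGB2BGR);cv2.imwrite("pics/w3.png",a)
K2,T2=pose("top");b=cv2.cvtColor(capture("top"),cv2.COLOR_RGB2BGR);cv2.imwrite("pics/t3.png",b)
print(s["position"],s["ee_rot"],abs(s["dq"]).max(),s["grip_width"],s["contact_force"]);np.savez("w3.npz",K=K,T=T)
u=proj(K,T,(521,-284,172));print(u)
u=u.astype(int)
o=np.zeros((600,800,3),np.uint8);o[:300,:400]=cv2.resize(a,(400,300))
y0=max(0,u[1]-50);x0=max(0,u[0]-67);o[:,400:][:300]=cv2.resize(a[y0:y0+100,x0:x0+133],(400,300),interpolation=2);print(x0,y0)
cv2.imwrite("pics/c5.png",o[:300])
```

```text
[ 610.215 -310.183  241.657] [-2.219 -2.223 -0.001] 0.014458942581571025 35.6951233360101 [ 0.079  0.495 -5.314]
[142.666 180.769]
75 130
```

View pics/c5.png

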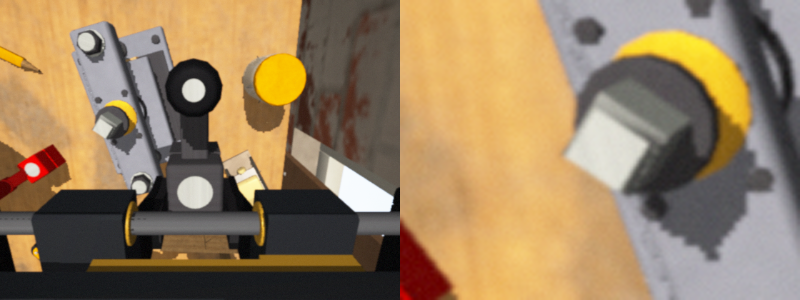

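The wrist view shows the crank held upright, with the knob at c5 (193,90) and the hub disc at (195,192). The screw's square top face has its corners at about (141,160), (160,174), (151,193) and (130,182) in full pixels.

Run:
```python
from h import *
d=np.load("w3.npz");K,T=d["K"],d["T"];a=cv2.imread("pics/w3.png");hsv=cv2.cvtColor(a,cv2.COLOR_BGR2HSV)
m=((hsv[...,1]<45)&(hsv[...,2]>175)).astype(np.uint8)
n,l,st,c=cv2.connectedComponentsWithStats(m)
tz=241.66
for i in range(1,n):
    if st[i,4]<60: continue
    print(st[i],c[i],"hub?",ray(K,T,c[i],tz+27.2)-[610.2,-310.2,tz],"knob?",ray(K,T,c[i],tz+67.2)-[610.2,-310.2,tz])
    if 120<c[i][0]<165 and 150<c[i][1]<200:
        ct=max(cv2.findContours((l==i).astype(np.uint8),0,1)[0],key=len)[:,0]
        W=np.array([ray(K,T,p,172.5)[:2] for p in ct],np.float32)
        print("minrect",cv2.minAreaRect(W), "centroid",ray(K,T,c[i],172.5))
        q=cv2.approxPolyDP(ct,3,True)[:,0];P=np.array([ray(K,T,p,172.5)[:2] for p in q]);print(q.tolist(),P)
        if len(P)==4:
            e=np.roll(P,-1,0)-P;print(np.hypot(*e.T),np.degrees(np.arctan2(e[:,1],e[:,0]))%90)
p=np.float64([(140.8,160),(160.1,174),(150.8,193.3),(129.5,181.7)]);P=np.array([ray(K,T,x,172.5)[:2] for x in p]);e=np.roll(P,-1,0)-P;print("eye",P.mean(0),np.hypot(*e.T),np.degrees(np.arctan2(e[:,1],e[:,0]))%90)
```

```text
[  98   32   85  120 3473] [144.521  98.616] hub? [-49.161  80.515  27.2  ] knob? [-35.464  80.681  67.2  ]
[198  39  26  13 128] [212.211  45.422] hub? [-22.359  99.245  27.2  ] knob? [-16.151  94.179  67.2  ]
[109  46  24  25 458] [120.325  57.952] hub? [-56.628  94.942  27.2  ] knob? [-40.845  91.078  67.2  ]
[179  46  61  52 725] [203.401  64.981] hub? [-25.969  92.54   27.2  ] knob? [-18.753  89.347  67.2  ]
[ 186   81   54  125 2396] [212.68  145.028] hub? [-23.944  62.896  27.2  ] knob? [-17.293  67.986  67.2  ]
[256 110  31  33 789] [270.815 126.113] hub? [-0.859 70.262 27.2  ] knob? [-0.659 73.293 67.2  ]
[130 166  27  28 422] [143.154 179.18 ] hub? [-52.991  49.023  27.2  ] knob? [-38.224  57.989  67.2  ]
minrect ((521.6080932617188, -282.9989013671875), (14.361178398132324, 14.953571319580078), 50.51353073120117) centroid [ 521.636 -282.775  172.5  ]
[[139, 166], [130, 181], [147, 193], [156, 177]] [[ 519.786 -273.679]
 [ 512.507 -284.054]
 [ 523.268 -292.531]
 [ 530.551 -281.251]]
[12.673 13.698 13.427 13.161] [54.947 51.767 57.151 54.878]
[ 160  195   57   66 1739] [189.649 226.394] hub? [-35.391  28.533  27.2  ] knob? [-25.542  43.224  67.2  ]
[149 198  20  44 135] [158.815 221.533] hub? [-48.29   30.714  27.2  ] knob? [-34.837  44.795  67.2  ]
[ 455  219   96   78 4046] [498.477 264.915] hub? [99.263 10.582 27.2  ] knob? [71.489 30.289 67.2  ]
[ 36 229  19  18 266] [ 44.586 237.267] hub? [-97.928  23.537  27.2  ] knob? [-70.605  39.624  67.2  ]
[329 234  33  22 293] [344.133 244.553] hub? [30.767 20.228 27.2  ] knob? [22.13 37.24 67.2 ]
[ 248  247   50   45 1734] [272.757 268.96 ] hub? [-0.057  8.57  27.2  ] knob? [-0.08  28.839 67.2  ]
[185 253  20  18 261] [194.816 261.406] hub? [-34.222  12.211  27.2  ] knob? [-24.7    31.462  67.2  ]
eye [ 523.238 -281.514] [15.423 15.59  16.02  17.616] [51.664 60.554 59.214 58.022]
```

Run:
```python
from h import *
d=np.load("w3.npz");K,T=d["K"],d["T"];a=cv2.imread("pics/w3.png")
b=cv2.resize(a[150:210,115:175],None,fx=8,fy=8,interpolation=cv2.INTER_CUBIC)
g=cv2.cvtColor(b,cv2.COLOR_BGR2GRAY);s=cv2.cvtColor(b,cv2.COLOR_BGR2HSV)[...,1]
for th in(150,165,180):
    m=((s<60)&(g>th)).astype(np.uint8);n,l,st,c=cv2.connectedComponentsWithStats(m)
    i=l[30*8,28*8]
    ct=max(cv2.findContours((l==i).astype(np.uint8),0,1)[0],key=len)[:,0]
    W=np.array([ray(K,T,((p+.5)/8-.5+[115,150]),172.5)[:2] for p in ct]);ctr=W.mean(0)
    (cx,cy),_,an=cv2.minAreaRect(W.astype(np.float32))
    # split by side
    best=[]
    th0=np.radians(54.5);
    for k in range(4):
        f=th0+k*np.pi/2;nrm=np.array([np.cos(f),np.sin(f)]);tn=np.array([-nrm[1],nrm[0]])
        p=(W-ctr)@nrm;q=(W-ctr)@tn
        sel=(p>4)&(abs(q)<4.5)
        v=cv2.fitLine(W[sel].astype(np.float32),cv2.DIST_HUBER,0,.01,.01).ravel()
        best.append((round(float(np.degrees(np.arctan2(v[1],v[0]))%90),1),round(float(np.median(p[sel])),2),int(sel.sum())))
    print(th,ctr,best,an)
```

```text
150 [ 525.203 -288.805] [(87.6, 9.83, 183), (20.2, 12.77, 177), (20.3, 5.19, 148), (39.2, 4.97, 28)] 32.46393966674805Traceback (most recent call last):
  File "<stdin>", line 18, in <module>
cv2.error: OpenCV(4.12.0) /io/opencv/modules/imgproc/src/linefit.cpp:50: error: (-215:Assertion failed) count > 0 in function 'fitLine2D_wods'
```

Run:
```python
from h import *
d=np.load("w3.npz");K,T=d["K"],d["T"];a=cv2.imread("pics/w3.png")
b=cv2.resize(a[150:210,115:175],None,fx=8,fy=8,interpolation=cv2.INTER_LINEAR)
h=cv2.cvtColor(b,cv2.COLOR_BGR2HSV)
print(h[232,:,2][::16],h[232,:,1][::16])
for th in(175,185,195,205):
    m=((h[...,1]<50)&(h[...,2]>th)).astype(np.uint8);n,l,st,c=cv2.connectedComponentsWithStats(m)
    i=l[232,224]
    if i==0: continue
    ct=max(cv2.findContours((l==i).astype(np.uint8),0,1)[0],key=len)[:,0]
    W=np.array([ray(K,T,((p+.5)/8-.5+[115,150]),172.5)[:2] for p in ct]);M=cv2.moments(W.astype(np.float32));ctr=np.array([M["m10"],M["m01"]])/M["m00"]
    r=[]
    for k in range(4):
        f=np.radians(54.5)+k*np.pi/2;nr=np.array([np.cos(f),np.sin(f)]);tn=np.array([-nr[1],nr[0]])
        p=(W-ctr)@nr;q=(W-ctr)@tn;sel=(p>4)&(abs(q)<4.5)
        if sel.sum()<5: continue
        v=cv2.fitLine(W[sel].astype(np.float32),cv2.DIST_HUBER,0,.01,.01).ravel()
        r.append((round(float(np.degrees(np.arctan2(v[1],v[0]))%90),1),round(float(np.median(p[sel])),2)))
    print(th,ctr,r)
```

```text
[240 241 238 235 234 231 227 213 190 216 220 222 226 228 226 224 224 223
 221 219 217 162  98  83  67  55  45  42  42  60] [137 132 133 132 132 132 135 125  52  14  13  11  12  12  12  13  11  13
  13  13  14  14  16  15  11  19  11  12   6   9]
175 [ 521.555 -282.883] [(48.9, 7.02), (53.3, 7.14), (52.4, 6.9), (55.1, 7.09)]
185 [ 521.477 -282.93 ] [(50.0, 6.9), (51.9, 7.02), (52.4, 6.82), (55.0, 7.01)]
195 [ 521.469 -283.035] [(50.9, 6.79), (53.5, 6.75), (52.3, 6.73), (55.1, 6.78)]
205 [ 521.442 -283.137] [(51.2, 6.69), (54.7, 6.5), (52.3, 6.64), (55.7, 6.54)]
```

Call:
jog_arm(
  steps=[
    [[0.005,-0.023,0],[0,0,0]],
    [[0.005,-0.024,0],[0,0,0]],
    [[0.005,-0.024,0],[0,0,0]],
    [[0.0056,-0.0227,0],[0,0,0]],
    [[0,0,0],[0,0,6.2]],
    [[0,0,0],[0,0,6.2]],
    [[0,0,0],[0,0,6.2]],
    [[0,0,0],[0,0,6.2]],
    [[0,0,0],[0,0,6.2]],
    [[0,0,0],[0,0,6.3]],
  ],
)

```text
t: 9.32
position: [516.4, -289.9, 241.8]
ee_rot: [-2.817, -1.39, -0.001]
contact_force: [0.5, -0.1, -3.4]
grip_width: 35.7
grasp_force: 59.9
```

Call:
jog_arm(
  steps=[
    [[0,0,0.01],[0,0,0]],
    [[0,0,0.01],[0,0,0]],
    [[0,0,0.01],[0,0,0]],
    [[0,0,0],[0,0,0]],
    [[0,0,0],[0,0,0]],
    [[0,0,0],[0,0,0]],
  ],
)

```text
t: 9.82
position: [515.8, -291.3, 211.6]
ee_rot: [-2.814, -1.396, 0.0]
contact_force: [0.4, -0.5, -4.1]
grip_width: 35.7
grasp_force: 60.0
```

Run:
```python
from h import *
from scipy.spatial.transform import Rotation as Ro
s=observe();R=Ro.from_rotvec(s["ee_rot"]).as_matrix();print(s["position"],np.degrees(np.arctan2(R[1,0],R[0,0])),s["contact_force"],s["q"])
h=s["position"]+R@[8.3,-.1,26.8];print("hub bottom",h,"shift in tool",R.T@(np.array([521.5,-283,h[2]])-h))
```

```text
[ 515.842 -291.26   211.57 ] 52.775268563537324 [ 0.425 -0.488 -4.092] [-0.3    0.292  0.907  1.649 -0.236  1.317 -0.004]
hub bottom [ 520.777 -284.592  184.768] shift in tool [ 1.705 -0.387 -0.   ]
```

Call:
jog_arm(
  steps=[
    [[0.0015,-0.0003,0],[0,0,0]],
    [[0,0,0.005],[0,0,0]],
    [[0,0,0.005],[0,0,0]],
    [[0,0,0.004],[0,0,0]],
    [[0,0,0.003],[0,0,0]],
    [[0,0,0],[0,0,0]],
    [[0,0,0],[0,0,0]],
  ],
)

```text
t: 10.4
position: [516.4, -289.8, 194.3]
ee_rot: [-2.815, -1.395, 0.001]
contact_force: [0.5, 0.3, -4.6]
grip_width: 35.6
grasp_force: 60.0
```

Call:
jog_arm(
  steps=[
    [[0,0,0.002],[0,0,0]],
    [[0,0,0.002],[0,0,0]],
    [[0,0,0.002],[0,0,0]],
    [[0,0,0.002],[0,0,0]],
    [[0,0,0],[0,0,0]],
    [[0,0,0],[0,0,0]],
  ],
)

```text
t: 10.9
position: [516.5, -289.7, 186.4]
ee_rot: [-2.815, -1.395, 0.0]
contact_force: [-1.2, 0.1, -5.0]
grip_width: 35.7
grasp_force: 60.0
```

Call:
jog_arm(
  steps=[
    [[0,0,0.003],[0,0,0]],
    [[0,0,0.003],[0,0,0]],
    [[0,0,0.002],[0,0,0]],
    [[0,0,0.002],[0,0,0]],
    [[0,0,0.001],[0,0,0]],
    [[0,0,0],[0,0,0]],
    [[0,0,0],[0,0,0]],
  ],
)

```text
t: 11.48
position: [516.6, -289.8, 175.5]
ee_rot: [2.815, 1.395, -0.0]
contact_force: [-0.4, 0.3, -5.0]
grip_width: 35.8
grasp_force: 60.0
```

Call:
jog_arm(
  steps=[
    [[0,0,0.001],[0,0,0]],
    [[0,0,0.001],[0,0,0]],
    [[0,0,0],[0,0,0]],
    [[0,0,0],[0,0,0]],
  ],
)

```text
t: 11.82
position: [516.6, -289.8, 173.5]
ee_rot: [-2.815, -1.395, 0.0]
contact_force: [0.1, 0.1, -4.7]
grip_width: 35.6
grasp_force: 60.0
```

Call:
jog_arm(
  steps=[
    [[0,0,0.001],[0,0,0]],
    [[0,0,0.001],[0,0,0]],
    [[0,0,0],[0,0,0]],
    [[0,0,0],[0,0,0]],
  ],
)

```text
t: 12.15
position: [516.6, -290.0, 172.9]
ee_rot: [-2.815, -1.395, -0.001]
contact_force: [-3.9, 2.6, 7.9]
grip_width: 35.9
grasp_force: 60.0
```

Contact at seat height: the hub underside is at about 146, so the crank is fully home. Release, rise, and slide along the arm to straddle the knob.

Call:
jog_arm(
  steps=[
    [[0,0,-0.001],[0,0,0]],
    [[0,0,0],[0,0,0]],
    [[0,0,0],[0,0,0]],
    [[0,0,0],[0,0,0]],
    [[0,0,0],[0,0,0]],
    [[0,0,0],[0,0,0]],
    [[0,0,0],[0,0,0]],
  ],
  claw=85,
)

```text
t: 12.73
position: [516.6, -289.8, 172.5]
ee_rot: [-2.815, -1.395, 0.0]
contact_force: [0.4, -0.3, -0.2]
grip_width: 57.9
grasp_force: 0.0
```

Call:
jog_arm(
  steps=[
    [[0,0,-0.008],[0,0,0]],
    [[0,0,-0.01],[0,0,0]],
    [[0,0,-0.01],[0,0,0]],
    [[0,0,-0.007],[0,0,0]],
    [[0,0,0],[0,0,0]],
    [[0,0,0],[0,0,0]],
  ],
)

```text
t: 13.23
position: [516.9, -289.9, 208.3]
ee_rot: [2.814, 1.395, 0.002]
contact_force: [0.4, -0.1, -0.0]
grip_width: 57.9
grasp_force: 0.0
```

Run:
```python
from h import *
from scipy.spatial.transform import Rotation as Ro
K,T=pose("wrist");s=observe();a=cv2.cvtColor(capture("wrist"),cv2.COLOR_RGB2BGR);cv2.imwrite("pics/w4.png",a)
R=Ro.from_rotvec(s["ee_rot"]).as_matrix();print(s["position"],s["grip_width"],s["contact_force"])
hsv=cv2.cvtColor(a,cv2.COLOR_BGR2HSV);m=((hsv[...,1]<45)&(hsv[...,2]>150)).astype(np.uint8)
n,l,st,c=cv2.connectedComponentsWithStats(m)
for i in range(1,n):
    if 250<c[i][0]<300 and 300<st[i,4]<3000: 
        P=ray(K,T,c[i],240.1);Q=ray(K,T,c[i],200.1);print(st[i],"knob",P,R.T@(P-s["position"]),"hub",Q,R.T@(Q-s["position"]))
```

```text
[ 516.912 -289.938  208.272] 57.903525860634026 [ 0.448 -0.142 -0.05 ]
[259 107  24  24 435] knob [ 560.332 -230.966  240.1  ] [ 73.242  -1.121 -31.785] hub [ 558.807 -232.652  200.1  ] [70.953 -1.359  8.213]
[ 252  221   41   37 1199] knob [ 531.344 -269.988  240.1  ] [ 24.634  -0.56  -31.814] hub [ 521.446 -282.945  200.1  ] [ 8.305 -0.636  8.177]
```

Hub axis is (521.4,-283) and the knob is at (560.3,-231). The crank is seated and matches the model, so I'll slide to the knob and grip it.

Call:
jog_arm(
  steps=[
    [[0.018,-0.001,0],[0,0,0]],
    [[0.02,0,0],[0,0,0]],
    [[0.02,0,0],[0,0,0]],
    [[0.0153,0,0.001],[0,0,0]],
    [[0,0,0],[0,0,0]],
    [[0,0,0],[0,0,0]],
  ],
)

```text
t: 13.78
position: [560.3, -230.2, 206.0]
ee_rot: [-2.813, -1.397, 0.002]
contact_force: [0.2, 0.1, 0.2]
grip_width: 57.9
grasp_force: 0.0
```

Call:
jog_arm(
  steps=[
    [[0,0,0],[0,0,0]],
    [[0,0,0],[0,0,0]],
    [[0,0,0],[0,0,0]],
    [[0,0,0],[0,0,0]],
    [[0,0,0],[0,0,0]],
    [[0,0,0],[0,0,0]],
    [[0,0,0],[0,0,0]],
    [[0,0,0],[0,0,0]],
  ],
  claw=255,
  newtons=20,
)

```text
t: 14.45
position: [560.1, -230.9, 206.6]
ee_rot: [2.815, 1.395, -0.0]
contact_force: [0.9, -0.9, -1.1]
grip_width: 24.2
grasp_force: 20.0
```

Call:
jog_arm(
  steps=[
    [[-0.0022,0.0168,0.0002],[0,0,0]],
    [[-0.0065,0.0157,0.0003],[0,0,0]],
    [[-0.0103,0.0135,0.0002],[0,0,0]],
    [[-0.0135,0.0103,0.0003],[0,0,0]],
    [[-0.0157,0.0065,0.0002],[0,0,0]],
    [[-0.0168,0.0022,0.0003],[0,0,0]],
    [[-0.0168,-0.0022,0.0002],[0,0,0]],
    [[-0.0157,-0.0065,0.0003],[0,0,0]],
    [[-0.0135,-0.0103,0.0002],[0,0,0]],
    [[-0.0103,-0.0135,0.0003],[0,0,0]],
  ],
)

```text
t: 15.28
position: [511.8, -348.7, 204.4]
ee_rot: [2.814, 1.393, 0.0]
contact_force: [2.2, 0.6, 0.4]
grip_width: 24.2
grasp_force: 20.0
```

```bash
cat > w.py <<'E'
from h import *
s=observe();p=s["position"]-[521.4,-283,0];f=s["contact_force"]
a=np.arctan2(p[1],p[0]);r=np.hypot(p[0],p[1]);t=np.array([np.sin(a),-np.cos(a)]);n=np.array([np.cos(a),np.sin(a)])
print("t",s["t"],"phi",(52.9-np.degrees(a))%360,"r",r,"z",p[2],"ftan",-f[:2]@t,"frad",f[:2]@n,"fz",f[2],"gw",s["grip_width"])
E
python3 w.py
```

```text
t 15.2833 phi 151.20694771975937 r 66.37730081069788 z 204.36726981441018 ftan 2.127711466670185 frad -0.9671870389381102 fz 0.380682403190431 gw 24.208604408300566
```

Call:
jog_arm(
  steps=[
    [[-0.0065,-0.0157,0.0002],[0,0,0]],
    [[-0.0022,-0.0168,0.0003],[0,0,0]],
    [[0.0022,-0.0168,0.0002],[0,0,0]],
    [[0.0065,-0.0157,0.0003],[0,0,0]],
    [[0.0103,-0.0135,0.0002],[0,0,0]],
    [[0.0135,-0.0103,0.0003],[0,0,0]],
    [[0.0157,-0.0065,0.0002],[0,0,0]],
    [[0.0168,-0.0022,0.0003],[0,0,0]],
    [[0.0168,0.0022,0.0002],[0,0,0]],
    [[0.0157,0.0065,0.0003],[0,0,0]],
  ],
)

```text
t: 16.12
position: [495.0, -223.1, 201.6]
ee_rot: [2.815, 1.394, -0.0]
contact_force: [0.4, -7.7, -4.0]
grip_width: 24.4
grasp_force: 20.0
```

Call:
jog_arm(
  steps=[
    [[0.0135,0.0103,0.0002],[0,0,0]],
    [[0.0103,0.0135,0.0003],[0,0,0]],
    [[0.0065,0.0157,0.0002],[0,0,0]],
    [[0.0022,0.0168,0.0003],[0,0,0]],
    [[-0.0022,0.0168,0.0002],[0,0,0]],
    [[-0.0065,0.0157,0.0003],[0,0,0]],
    [[-0.0103,0.0135,0.0002],[0,0,0]],
    [[-0.0135,0.0103,0.0003],[0,0,0]],
    [[-0.0157,0.0065,0.0002],[0,0,0]],
    [[-0.0168,0.0022,0.0003],[0,0,0]],
  ],
)

```text
t: 16.95
position: [573.9, -322.3, 199.6]
ee_rot: [2.812, 1.397, 0.003]
contact_force: [3.0, 1.6, 2.4]
grip_width: 24.0
grasp_force: 20.0
```

```bash
python3 w.py
```

```text
t 16.95 phi 89.69032172981335 r 65.6026961310145 z 199.60428977875597 ftan 3.0923667193330244 frad 1.4359673749066173 fz 2.3586987546622127 gw 23.991021978551117
```

Call:
jog_arm(
  steps=[
    [[-0.0168,-0.0022,0.0003],[0,0,0]],
    [[-0.0157,-0.0065,0.0003],[0,0,0]],
    [[-0.0135,-0.0103,0.0002],[0,0,0]],
    [[-0.0103,-0.0135,0.0003],[0,0,0]],
    [[-0.0065,-0.0157,0.0002],[0,0,0]],
    [[-0.0022,-0.0168,0.0003],[0,0,0]],
    [[0.0022,-0.0168,0.0002],[0,0,0]],
    [[0.0065,-0.0157,0.0003],[0,0,0]],
    [[0.0103,-0.0135,0.0002],[0,0,0]],
    [[0.0135,-0.0103,0.0003],[0,0,0]],
  ],
)

```text
t: 17.78
position: [455.9, -274.7, 196.6]
ee_rot: [2.814, 1.393, 0.003]
contact_force: [8.8, -3.9, -5.8]
grip_width: 24.1
grasp_force: 20.0
```

```bash
python3 w.py
```

```text
t 17.7833 phi 240.16524646493372 r 66.01225402791623 z 196.64693748653835 ftan 2.722581264003682 frad -9.260236241041596 fz -5.799453323740977 gw 24.067986796206824
```

Call:
jog_arm(
  steps=[
    [[0.0157,-0.0065,0.0002],[0,0,0]],
    [[0.0168,-0.0022,0.0003],[0,0,0]],
    [[0.0168,0.0022,0.0002],[0,0,0]],
    [[0.0157,0.0065,0.0003],[0,0,0]],
    [[0.0135,0.0103,0.0002],[0,0,0]],
    [[0.0103,0.0135,0.0003],[0,0,0]],
    [[0,0,0],[0,0,0]],
    [[0,0,0],[0,0,0]],
    [[0,0,0],[0,0,0]],
    [[0,0,0],[0,0,0]],
  ],
)

```text
t: 18.62
position: [528.2, -218.3, 195.0]
ee_rot: [-2.815, -1.394, -0.0]
contact_force: [1.0, -0.1, 0.3]
grip_width: 24.4
grasp_force: 20.0
```

```bash
python3 w.py
```

```text
t 18.6167 phi 328.93077568428055 r 65.04247828648546 z 194.98292959711551 ftan -0.9919409263372234 frad 0.021870277469055108 fz 0.27569510816683496 gw 24.358971989909154
```

Call:
jog_arm(
  steps=[
    [[0.0048,0.0103,0.0002],[0,0,0]],
    [[0.0029,0.0109,0.0002],[0,0,0]],
    [[0.001,0.0113,0.0001],[0,0,0]],
    [[-0.001,0.0113,0.0002],[0,0,0]],
    [[-0.0029,0.0109,0.0001],[0,0,0]],
    [[-0.0048,0.0103,0.0002],[0,0,0]],
  ],
)

```text
t: 19.12
position: [581.0, -256.6, 194.1]
ee_rot: [-2.813, -1.396, -0.001]
contact_force: [-0.9, 3.5, 3.4]
grip_width: 24.1
grasp_force: 20.0
```

```bash
python3 w.py
```

```text
t 19.1167 phi 29.010791400913277 r 65.13376849706071 z 194.12995789522117 ftan 3.5582862272952718 frad 0.5848031859302676 fz 3.370344861385894 gw 24.083866263054706
```

Call:
jog_arm(
  steps=[
    [[-0.003,0.0048,0.0001],[0,0,0]],
    [[-0.0035,0.0045,0],[0,0,0]],
    [[-0.0038,0.0042,0.0001],[0,0,0]],
  ],
)

```text
t: 19.37
position: [585.7, -273.9, 194.2]
ee_rot: [2.815, 1.395, 0.002]
contact_force: [2.2, 3.4, 4.1]
grip_width: 24.2
grasp_force: 20.0
```

```bash
python3 w.py
```

```text
t 19.3667 phi 44.87429026478589 r 64.91335110527093 z 194.19472812929695 ftan 3.112075052174788 frad 2.612960127102179 fz 4.0787596517686895 gw 24.176908451553526
```

Call:
jog_arm(
  steps=[
    [[-0.0042,0.0038,0.0001],[0,0,0]],
    [[-0.0045,0.0035,0],[0,0,0]],
    [[-0.0048,0.003,0.0001],[0,0,0]],
  ],
)

```text
t: 19.62
position: [585.8, -291.3, 194.0]
ee_rot: [2.814, 1.395, 0.002]
contact_force: [4.9, 2.0, 5.1]
grip_width: 24.4
grasp_force: 20.0
```

```bash
python3 w.py
```

```text
t 19.6167 phi 60.24190993203739 r 64.9650808793984 z 194.00835837525108 ftan 2.6021557393942163 frad 4.584712450140623 fz 5.073540412373176 gw 24.44084334396645
```

Call:
jog_arm(
  steps=[
    [[-0.005,0.0026,0],[0,0,0]],
    [[-0.0052,0.0022,0],[0,0,0]],
  ],
)

```text
t: 19.78
position: [583.4, -302.6, 194.0]
ee_rot: [2.814, 1.395, 0.001]
contact_force: [4.7, 1.3, 4.3]
grip_width: 24.2
grasp_force: 20.0
```

```bash
python3 w.py
```

```text
t 19.7833 phi 70.47397776195899 r 64.98475479122459 z 193.99400206627772 ftan 2.6944326531457716 frad 4.089533012801795 fz 4.290359019666548 gw 24.22091880622284
```

Call:
jog_arm(
  steps=[
    [[-0.0054,0.0017,0],[0,0,0]],
    [[-0.0055,0.0012,0],[0,0,0]],
  ],
)

```text
t: 19.95
position: [579.0, -313.3, 193.9]
ee_rot: [2.814, 1.394, 0.001]
contact_force: [4.9, 0.7, 4.5]
grip_width: 24.0
grasp_force: 20.0
```

```bash
python3 w.py
```

```text
t 19.95 phi 80.65889843814799 r 65.03454171079333 z 193.90957370507678 ftan 2.876727790643704 frad 4.007315845247072 fz 4.498312451859068 gw 24.02651538187918
```

Call:
jog_arm(
  steps=[
    [[-0.0056,0.0007,0.0001],[0,0,0]],
    [[-0.0057,0.0002,0.0001],[0,0,0]],
  ],
)

```text
t: 20.12
position: [573.3, -322.6, 193.9]
ee_rot: [2.813, 1.395, 0.002]
contact_force: [7.1, 2.0, 6.3]
grip_width: 24.2
grasp_force: 20.0
```

```bash
python3 w.py
```

```text
t 20.1167 phi 90.25485631643625 r 65.23393157384562 z 193.9056376892971 ftan 5.914833523853215 frad 4.385253508713113 fz 6.255453058569706 gw 24.190967357888052
```

Call:
jog_arm(
  steps=[
    [[-0.0057,-0.0003,0.0001],[0,0,0]],
    [[-0.0056,-0.0007,0.0001],[0,0,0]],
  ],
)

```text
t: 20.28
position: [566.3, -330.5, 193.9]
ee_rot: [2.812, 1.395, 0.004]
contact_force: [9.1, 2.9, 5.8]
grip_width: 24.4
grasp_force: 20.0
```

```bash
python3 w.py
```

```text
t 20.2833 phi 99.51006427959493 r 65.3992225525232 z 193.90343677529367 ftan 8.587439610769488 frad 4.1456072228353325 fz 5.787632943444182 gw 24.400128945746392
```

The load rose to about 8.6 N, below forcing but above firm, so I'll ease back about 10° to the firm range.

Call:
jog_arm(
  steps=[
    [[0.0056,0.0007,-0.0001],[0,0,0]],
    [[0.0057,0.0003,-0.0001],[0,0,0]],
    [[0,0,0],[0,0,0]],
    [[0,0,0],[0,0,0]],
    [[0,0,0],[0,0,0]],
  ],
)

```text
t: 20.7
position: [573.3, -322.4, 193.9]
ee_rot: [2.813, 1.394, 0.001]
contact_force: [5.8, -1.0, 6.3]
grip_width: 24.3
grasp_force: 20.0
```

```bash
python3 w.py
```

```text
t 20.7 phi 90.11285352836875 r 65.17405505563433 z 193.91450938401533 ftan 2.7768335124221566 frad 5.233037382840837 fz 6.344665947126849 gw 24.2797525455866
```

Call:
jog_arm(
  steps=[
    [[-0.0023,0,0],[0,0,0]],
  ],
)

```text
t: 20.78
position: [572.6, -323.4, 193.9]
ee_rot: [2.813, 1.396, 0.002]
contact_force: [7.5, 1.4, 6.2]
grip_width: 24.3
grasp_force: 20.0
```

```bash
python3 w.py
```

```text
t 20.7833 phi 91.19368241248355 r 65.18243959718139 z 193.89227331932176 ftan 5.721879754182693 frad 5.052233715249388 fz 6.217050085495092 gw 24.26802737366085
```

Load is 5.7 N at the same angle, which is in the firm range. Letting go and retreating upward.

Call:
jog_arm(
  steps=[
    [[0.001,0,0],[0,0,0]],
    [[0,0,0],[0,0,0]],
    [[0,0,0],[0,0,0]],
    [[0,0,0],[0,0,0]],
    [[0,0,0],[0,0,0]],
    [[0,0,0],[0,0,0]],
    [[0,0,0],[0,0,0]],
  ],
  claw=85,
)

```text
t: 21.37
position: [571.5, -322.8, 193.2]
ee_rot: [-2.815, -1.395, 0.001]
contact_force: [-0.1, -0.5, -0.5]
grip_width: 56.6
grasp_force: 0.0
```

Call:
jog_arm(
  steps=[
    [[0,0,-0.005],[0,0,0]],
    [[0,0,-0.015],[0,0,0]],
    [[0,0,-0.025],[0,0,0]],
    [[0,0,-0.03],[0,0,0]],
    [[0,0,-0.03],[0,0,0]],
    [[-0.01,0,-0.025],[0,0,0]],
    [[-0.03,0,0],[0,0,0]],
    [[-0.03,0,0],[0,0,0]],
    [[0,0,0],[0,0,0]],
    [[0,0,0],[0,0,0]],
  ],
)

```text
t: 22.2
position: [527.5, -380.7, 324.3]
ee_rot: [2.817, 1.389, 0.0]
contact_force: [0.6, 0.7, 0.5]
grip_width: 58.0
grasp_force: 0.0
```

Run:
```python
from h import *
s=observe();print(s["t"],s["position"],s["grip_width"],s["contact_force"])
K,T=pose("wrist");a=cv2.cvtColor(capture("wrist"),cv2.COLOR_RGB2BGR);b=cv2.cvtColor(capture("scene"),cv2.COLOR_RGB2BGR)
cv2.imwrite("pics/c6.png",np.hstack([cv2.resize(a,(400,300)),cv2.resize(b[130:310,200:440],(400,300),interpolation=2)]))
print("expect hub top",proj(K,T,(521.4,-283,186.5)),"knob top",proj(K,T,(572.6,-323.4,226.5)))
hsv=cv2.cvtColor(a,cv2.COLOR_BGR2HSV);m=((hsv[...,1]<45)&(hsv[...,2]>150)).astype(np.uint8)
n,l,st,c=cv2.connectedComponentsWithStats(m)
for i in range(1,n):
    if 80<st[i,4]<1500: print(st[i],c[i],ray(K,T,c[i],186.5),ray(K,T,c[i],226.5))
```

```text
22.2 [ 527.509 -380.66   324.281] 58.009519878755526 [0.602 0.673 0.452]
expect hub top [195.237 106.326] knob top [274.24  108.869]
[475   0  53  17 488] [495.006   5.6  ] [ 752.999 -367.205  186.5  ] [ 730.092 -360.551  226.5  ]
[124  39  18  20 281] [132.377  48.171] [ 511.259 -219.245  186.5  ] [ 519.745 -231.806  226.5  ]
[ 192   44   70   49 1042] [223.596  71.223] [ 557.494 -276.395  186.5  ] [ 559.975 -281.535  226.5  ]
[248  56  64  80 399] [288.955 105.12 ] [ 583.476 -329.561  186.5  ] [ 582.584 -327.796  226.5  ]
[374  76  20  33 219] [383.16   91.813] [ 650.936 -368.237  186.5  ] [ 641.283 -361.45   226.5  ]
[183  94  26  27 559] [195.655 106.558] [ 521.552 -283.351  186.5  ] [ 528.701 -287.587  226.5  ]
[424  98  26  35 326] [437.988 115.699] [ 677.01  -412.271  186.5  ] [ 663.971 -399.766  226.5  ]
[269 100  12  12 114] [274.57  105.535] [ 573.841 -322.563  186.5  ] [ 574.2   -321.707  226.5  ]
[211 135  19  15  89] [219.067 143.056] [ 517.579 -318.131  186.5  ] [ 525.244 -317.851  226.5  ]
[249 140  45  26 255] [268.047 149.306] [ 547.416 -347.809  186.5  ] [ 551.207 -343.674  226.5  ]
[268 149  16  17 213] [275.446 157.272] [ 548.274 -357.119  186.5  ] [ 551.953 -351.775  226.5  ]
[165 229  15  14 160] [172.031 235.1  ] [ 429.002 -356.109  186.5  ] [ 448.17  -350.897  226.5  ]
```

View pics/c6.png

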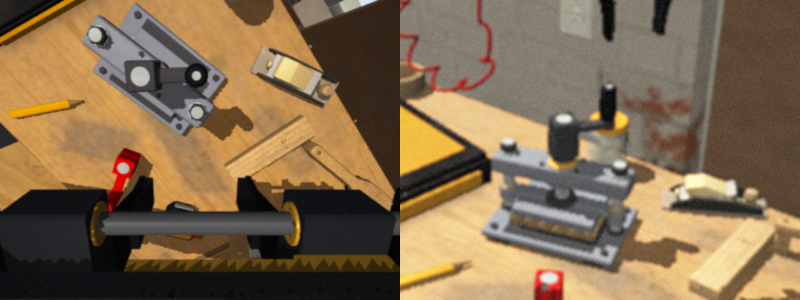

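The crank sits upright on the screw, with the hub disc at (195.7,106.6) against the expected (195.2,106.3). The platen rests on the blank and the jar and beech offcut are where they were; the tape is out of this view. Handing in.

```bash
python3 -c "
from workcell import *
print(finish_job())"
```

```text
the job is handed in; nothing more can be done
None
```

The crank is seated on the screw and released, and the platen holds the blank at about 5.7 N. The load briefly reached about 8.6 N on the way, under the 9 N forcing limit, so I eased it back. The arm never went near the jar, tape or beech, though the tape was out of the last views.

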